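# Unclamp a finished display module

### The job

The display module in the jig with the red arm is finished. Slide that jig's yellow safety catch fully back, away from the arm's pivot, then take the red knob and swing the red arm counter-clockwise (seen from above) all the way to its stop, off the module, and let go. Leave the blue arm of the other jig where it is.

Things in the scene. Friction and masses are not known exactly. Their poses are not given: they have to be found in the camera images.
- red_catch (a joint): Travel of the yellow-tabbed safety catch of the red-armed jig, in m: near 0 locked, 0.030 fully back at its stop. Its steel bolt sits between two steel ears on the pivot hub of the red arm and blocks the arm until it is about 0.018 back. It stays where it is left; about 2 to 3 N moves it.
- red_tab (a point): Grip point of that catch: centre of its upright yellow tab, 68 mm above the bench; tab 14 mm thick along the slide, 26 mm wide across it, from 47 to 85 mm above the bench. A grey guide 47 mm high runs beside it. The point's x axis is level and points along the slide the releasing way, away from the arm's pivot (85 mm off on the -x side when locked).
- red_clamp (a joint): Swing of the red clamp arm about its upright pivot, in rad: near 0 clamped across the module, growing counter-clockwise seen from above, 1.65 at the open stop. It stays where it is left; about 1 to 2 N at the knob moves it.
- red_knob (a point): Grip point of the red arm, on the axis of its upright round red knob, 84 mm above the bench; knob 26 mm across, from the top of the flat arm (54 mm) to 104 mm above the bench, fixed to the arm. The point's x axis is level and points along the arm away from its pivot: the pivot axis is 120 mm off along -x. Clamped, it stands over a black 128 mm square module in an aluminium jig.
- blue_knob (a point): The same point of the blue knob on the blue arm of a second jig, otherwise equal (also with a yellow catch and a black module). It is to be left as it is.

How it is judged (in metres and radians):
On the way, in this order (a step that is already met when the one before it is completed fails the run):
1. the red jig's catch is slid back out of the hub (value of joint red_catch above 0.021 m), for 0.1 s.
2. the red arm is swung open (value of joint red_clamp above 1.35 rad), for 0.1 s.
At the end, for the whole second after the job is handed in: The red jig's catch is back by more than 21 of its 30 mm, and the red arm stands still, swung open by more than 1.35 of its 1.65 rad (value of joint red_catch above 0.021 m and value of joint red_clamp above 1.35 rad and velocity of joint red_clamp between -0.05 and 0.05 rad/s); the robot touches nothing.
It fails at once if the blue knob is moved by more than 20 mm (distance of blue_knob from where it was at the start of the episode above 0.02 m).
It also fails if it takes over 43 s, if anything falls off the work surface, if the arm or the gripper's body presses on something with over 40 N, if the wrist force passes 120 N, or if a joint passes its speed limit or range.

### The arm

A 6-joint arm with a two-finger parallel gripper is mounted at the origin on the work surface. World frame = base frame: x ahead of the robot, y to its left, z up, the work surface at z = 0. Lengths are in mm, angles in rad, forces in N, time in s.
With the tool pointing down it reaches from about 300 to 875 mm from the base axis. Payload 6.4 kg.
Tool frame: the origin (TCP) lies at the very end of the fingers, on their centre line; the grasp point (between the pads) lies 19 mm behind it (env.grasp_offset is the distance from the TCP to the grasp point, in mm); z points along the fingers, y is the line along which they close (so a half turn about z gives the same grasp; the last joint's range is limited). The gripper opens to 88 mm and grips with 3 to 60 N. Pads are 18 mm wide; open, the fingers measure 123 mm over their backs; the gripper's body (75 mm by 187 mm) begins 45 mm behind the grasp point.
Start: joints at [-1.475, 0.181, 1.607, -0, 1.354, -0.206], TCP at [170.929, -549.021, 238.714] pointing down, gripper open.
Joint ranges: [-2.99, 2.99], [-0.89, 2.07], [0.3, 2.58], [-1.14, 4.28], [0, 2.63], [-3.12, 3.12]. Speed limits (rad/s): [2.57, 2.57, 3.01, 3.14, 3.14, 3.14].

### API

Orientations are given as a unit quaternion [x, y, z, w].
In Python, from plant import env, viewer gives the robot as it stands.
- The arm moves only by the tool move_arm, never from a script. Its argument "steps" is text: rows parted by semicolons, each of 7 numbers parted by spaces: the shift along the tool's x, y, z in m, then the turn, a rotation vector about the tool's x, y, z in rad, then the opening, from 0 (shut) to 1 (fully open). In form: x y z ax ay az hand; .... A call has 1 to 20 rows; each row is the pose to reach, as a shift and turn from the pose commanded when the call began, along the tool's axes at that moment; what a row does not reach only later rows make up. A row lasts 1/10 s, in which the tool goes at most 50 mm and 8.59 degrees, less where a joint would pass 70% of its speed; a pose out of reach is approached as far as the arm can. A call with a gripper value outside its range is refused whole. The fingers move at their own pace and stop on an object; "squeeze" is the grip in N (left out, the last holds). Time passes only in rows, so rows that repeat a pose let the fingers close. It gives the time, the measured TCP pose, the force, the opening and the grip force at its end, in the units of the state.
- env.sense(): the state, without advancing time (a new reading comes with each control period).
- viewer.grab_frame(name): name is "scene" or "top"; returns the picture (400x640x3 uint8, red, green, blue); there is no depth.
- viewer.camera_params(name): a dict with "vertical_fov" (degrees; the focal length in pixels is half the picture's height over the tangent of half this angle, whatever the lens; pixels are square), "cx", "cy" (the principal point, pixels), "distortion" ([k1, k2, p1, p2, k3] as OpenCV has them; the pictures are not rectified), "rvec" (rotation vector, rad) and "tvec" (3), from world to camera coordinates, as OpenCV has them. Camera axes: x right, y down, z forward; pixel columns grow to the right and rows downward; lengths in mm; the calibration is good to about 2 mm. A picture is of the moment at which its call begins. camera_params takes no time and is no camera call.
- env.close_job(): hands the job in; it is judged then, once.
The state is a dict: "time": time; "joints": joint angles; "dq": joint speeds; "effort": joint torques, N m; "eef_pos": TCP position; "tcp_rot": TCP orientation; "wrist_force": force on the tool from outside, world axes, zero at the start; "ft_torque": the same for the moment, N m; "width": finger opening in mm; "finger_force": force on a finger pad.
Only numpy, scipy, OpenCV 4.12 (cv2) and the standard library are available. Lean on these libraries where they do the work, as an engineer would, in place of code of your own. Each camera call takes 0.05 s, during which the arm holds its last target. There are 200 camera calls.

## Working session

There is one attempt and no reset: what is moved stays moved. The work goes in short steps, Python scripts to look and compute and a tool call to move; the robot and the scene stay as the last step left them, time stands still between calls to the robot, and variables do not carry over. Pictures are saved under pics/ and viewed, at most 10 in all, crops included, and the job is handed in when it is done.

Besides the shell and the picture viewer there is one more tool, called after "Emit:" as name(argument=value, ...), one argument or row to a line, values as JSON. move_arm: Moves the arm, as the interface text tells. Its arguments: {"type":"object","properties":{"steps":{"type":"string"},"squeeze":{"type":"number"}},"required":["steps"]}

```bash
mkdir -p pics
python3 - <<'E'
from plant import env, viewer
import cv2
for n in("scene","top"):
    f=viewer.grab_frame(n); cv2.imwrite(f"pics/{n}0.png",f[:,:,::-1]); print(n,viewer.camera_params(n))
s=env.sense(); print(s)
E
```

```text
scene {'vertical_fov': 44.32382771619089, 'cx': 317.6417870977861, 'cy': 205.42000845273208, 'distortion': array([-0.12032669,  0.        ,  0.        ,  0.        ,  0.        ]), 'rvec': array([ 1.48202522,  2.1396859 , -0.81012017]), 'tvec': array([ 257.08425569, -326.88863991, 1506.70402773])}
top {'vertical_fov': 43.80816408381348, 'cx': 319.52214002073896, 'cy': 209.42026540163243, 'distortion': array([-0.13696736,  0.        ,  0.        ,  0.        ,  0.        ]), 'rvec': array([ 2.17388387, -2.11090588,  0.19954965]), 'tvec': array([ -83.50520958,  556.98913144, 1113.97369488])}
{'time': 0.1, 'joints': array([-1.47528784e+00,  1.81448116e-01,  1.60789044e+00,  2.11201768e-06,
        1.35382015e+00, -2.06277482e-01]), 'dq': array([ 3.18843096e-05, -8.75424220e-04, -2.77207339e-03,  1.76723377e-04,
        3.11644342e-04, -7.54268781e-04]), 'effort': array([ 6.41092756e-04, -4.34824848e+01, -3.42697442e+01,  7.03650573e-02,
        3.40856379e-02, -4.11420274e-05]), 'eef_pos': array([ 170.88778546, -548.51601886,  237.91920871]), 'tcp_rot': array([ 9.88636969e-01,  1.50320760e-01,  4.43749512e-05, -7.81770623e-04]), 'wrist_force': array([ 0.77420295, -0.38358882, -0.26560475]), 'ft_torque': array([-0.01832754,  0.00246522, -0.00431387]), 'finger_force': 0.0, 'width': 88.25462204044976}
```

View pics/scene0.png

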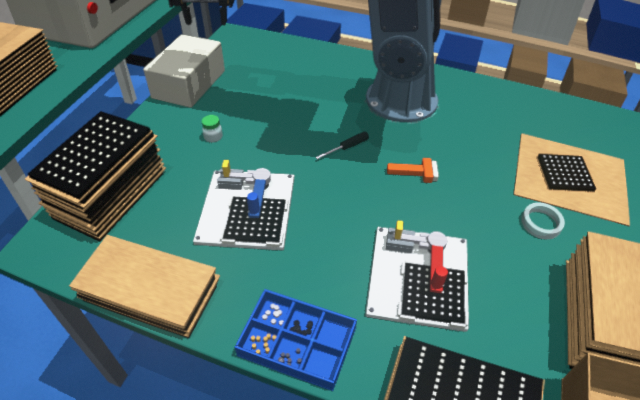

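View pics/top0.png

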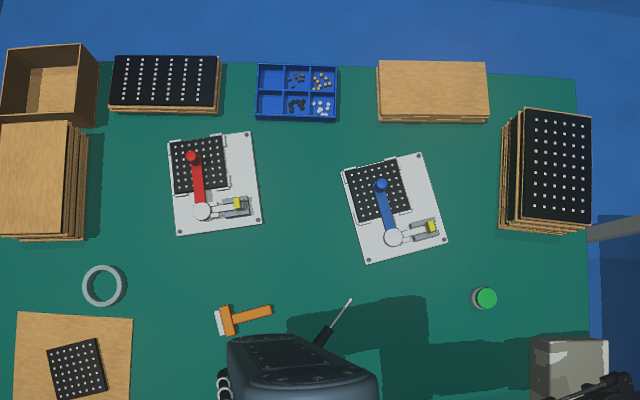

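The top view shows the red jig on the left: knob (191,156), hub (202,211), yellow tab (238,203). In the scene view the knob is at (438,278) and the tab at (399,229). Next I'll measure by mask in both views.

```bash
cat > h.py <<'E'
from plant import env, viewer
import cv2, numpy as np
def cam(n):
    p=viewer.camera_params(n); f=200/np.tan(np.radians(p["vertical_fov"])/2)
    return np.array([[f,0,p["cx"]],[0,f,p["cy"]],[0,0,1]]),p["distortion"],cv2.Rodrigues(p["rvec"])[0],p["tvec"]
def cast(n,uv,z):
    K,d,R,t=cam(n); uv=np.array(uv,float).reshape(-1,1,2)
    r=np.c_[cv2.undistortPoints(uv,K,d).reshape(-1,2),np.ones(len(uv))]@R
    c=-R.T@t; return c+r*((z-c[2])/r[:,2])[:,None]
def proj(n,P):
    K,d,R,t=cam(n); return cv2.projectPoints(np.array(P,float).reshape(-1,1,3),cv2.Rodrigues(R)[0],t,K,d)[0].reshape(-1,2)
def blobs(f,lo,hi,box):
    h=cv2.cvtColor(f,cv2.COLOR_RGB2HSV); m=cv2.inRange(h,lo,hi); k=np.zeros_like(m); x0,y0,x1,y1=box; k[y0:y1,x0:x1]=m[y0:y1,x0:x1]; return k
E
python3 - <<'E'
from h import *
F={n:viewer.grab_frame(n) for n in("top","scene")}
bx={"top":(165,130,265,240),"scene":(365,215,475,330)}
for n in F:
    for c,lo,hi in(("yel",(22,120,80),(35,255,255)),("red",(0,150,60),(6,255,255))):
        m=blobs(F[n],lo,hi,bx[n]); N,L,S,C=cv2.connectedComponentsWithStats(m); i=1+S[1:,4].argmax()
        print(n,c,S[i],C[i],cast(n,C[i],76 if c=="yel" else 54)[0].round(1))
    x0,y0,x1,y1=bx[n]; cv2.imwrite(f"pics/c{n}.png",cv2.resize(F[n][y0:y1,x0:x1,::-1],None,fx=5,fy=5,interpolation=cv2.INTER_NEAREST))
E
cat > cat.py <<'E'
import cv2,numpy as np
a,b=cv2.imread("pics/ctop.png"),cv2.imread("pics/cscene.png")
w=max(a.shape[1],b.shape[1]);cv2.imwrite("pics/cc.png",np.hstack([cv2.resize(a,(400,440),interpolation=0),cv2.resize(b,(400,418),interpolation=0)[:440] if 0 else cv2.copyMakeBorder(cv2.resize(b,(400,418),interpolation=0),0,22,0,0,0)]))
E
python3 cat.py
```

```text
top yel [234 197   7  12  65] [236.73846154 202.8       ] [563.8 122.7  76. ]
top red [191 165  14  38 374] [197.76737968 183.35828877] [611.3 220.8  54. ]
scene yel [395 221   8  18 100] [398.62 228.75] [567.1 124.6  76. ]
scene red [431 246  17  46 446] [437.46636771 266.7264574 ] [620.2 226.   54. ]
```

View pics/cc.png

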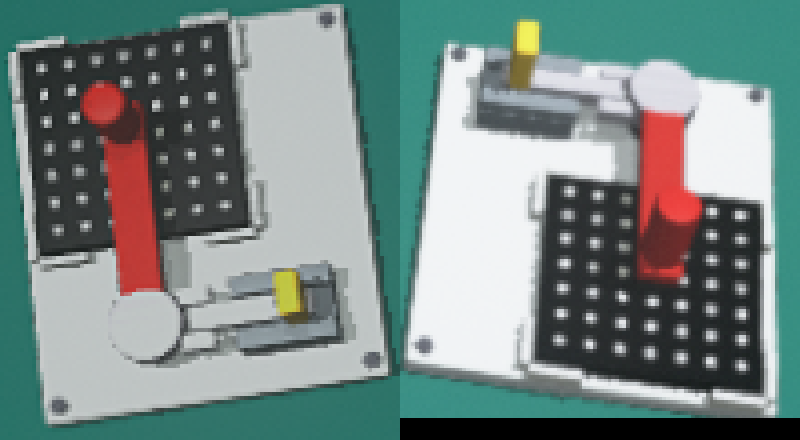

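The crop shows the knob's top disc at about (191,155.8) top and (441.7,270.8) scene. The hub is at (201.8,211.3) top, and the tab sits over the guide with the slide running right, towards −y.

Run:
```python
from h import *
print("cams",[(-cam(n)[2].T@cam(n)[3]).round() for n in("top","scene")])
print("knob",cast("top",[191,155.8],104).round(1),cast("scene",[441.7,270.8],104).round(1))
for z in(54,60,66): print("hub",z,cast("top",[201.8,211.3],z).round(1),cast("scene",[(265/3.636)+365,87/3.636+215],z).round(1))
# plate corners, top crop
pl=cast("top",[[165+x/4,130+y/4] for x,y in((10,45),(340,5),(388,372),(48,422))],12)
print("plate",pl.round(1)); 
for i in range(4):
    d=pl[(i+1)%4]-pl[i]; print(np.degrees(np.arctan2(d[1],d[0])).round(1),np.linalg.norm(d).round(1))
print("tabtop",cast("scene",[398.6+1.2,221.8],85).round(1), proj("top",[[565.5,123.7,85],[565.5,123.7,47]]))
print("screws",(cast("top",[[165+x/4,130+y/4] for x,y in((327,19),(373,359),(60,405))],12)).round(1))
```

```text
cams [array([ 366.,  -48., 1193.]), array([1261.,  188.,  904.])]
knob [[664.1 229.3 104. ]] [[664.7 233.7 104. ]]
hub 54 [[545.1 206.7  54. ]] [[546.1 212.   54. ]]
hub 60 [[544.2 205.4  60. ]] [[551.2 211.8  60. ]]
hub 66 [[543.2 204.   66. ]] [[556.2 211.7  66. ]]
plate [[725.3 315.2  12. ]
 [756.4 110.2  12. ]
 [527.9  69.1  12. ]
 [491.1 272.5  12. ]]
-81.4 207.4
-169.8 232.1
100.3 206.7
10.3 238.1
tabtop [[554.7 122.9  85. ]] [[235.77539952 201.33964511]
 [238.11933949 204.2949898 ]]
screws [[747.1 117.7  12. ]
 [535.5  78.5  12. ]
 [501.6 265.9  12. ]]
```

Emit:
move_arm(
  steps="0.02 -0.018 0 0 0 0 0.6; 0.05 -0.046 0 0 0 0.02 0.6; 0.085 -0.078 0 0 0 0.04 0.6; 0.12 -0.11 0 0 0 0.06 0.6; 0.155 -0.142 0 0 0 0.08 0.6; 0.19 -0.174 0 0 0 0.1 0.6; 0.225 -0.206 0 0 0 0.122 0.6; 0.26 -0.238 0 0 0 0.122 0.6; 0.295 -0.27 0 0 0 0.122 0.6; 0.33 -0.302 0 0 0 0.122 0.6; 0.365 -0.334 0 0 0 0.122 0.6; 0.4 -0.366 0 0 0 0.122 0.6; 0.435 -0.398 0 0 0 0.122 0.6; 0.47 -0.43 0 0 0 0.122 0.6; 0.505 -0.462 0 0 0 0.122 0.6; 0.535 -0.49 0 0 0 0.122 0.6; 0.558 -0.511 0 0 0 0.122 0.6; 0.57 -0.522 0 0 0 0.122 0.6; 0.574 -0.526 0 0 0 0.122 0.6; 0.574 -0.526 0 0 0 0.122 0.6",
  squeeze=15,
)

```text
time: 2.2
eef_pos: [562.4, 123.5, 238.4]
tcp_rot: [0.996, 0.09, -0.0, 0.0]
wrist_force: [0.9, -0.0, -0.1]
width: 53.2
finger_force: 0.0
```

Emit:
move_arm(
  steps="0 0 0.02 0 0 0 0.6; 0 0 0.05 0 0 0 0.6; 0 0 0.085 0 0 0 0.6; 0 0 0.115 0 0 0 0.6; 0 0 0.14 0 0 0 0.6; 0 0 0.16 0 0 0 0.6; 0 0 0.175 0 0 0 0.6; 0 0 0.183 0 0 0 0.6; 0 0 0.184 0 0 0 0.6; 0 0 0.184 0 0 0 0.6",
)

```text
time: 3.2
eef_pos: [563.2, 123.5, 55.4]
tcp_rot: [0.996, 0.09, 0.001, 0.0]
wrist_force: [0.2, -0.7, -0.1]
width: 53.0
finger_force: 0.0
```

Run:
```python
from h import *
a=viewer.grab_frame("top")[120:250,150:280,::-1];b=viewer.grab_frame("scene")[190:320,350:480,::-1]
cv2.imwrite("pics/g1.png",np.hstack([cv2.resize(i,(400,400),interpolation=2) for i in(a,b)]))
```

```text
(no output)
```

View pics/g1.png

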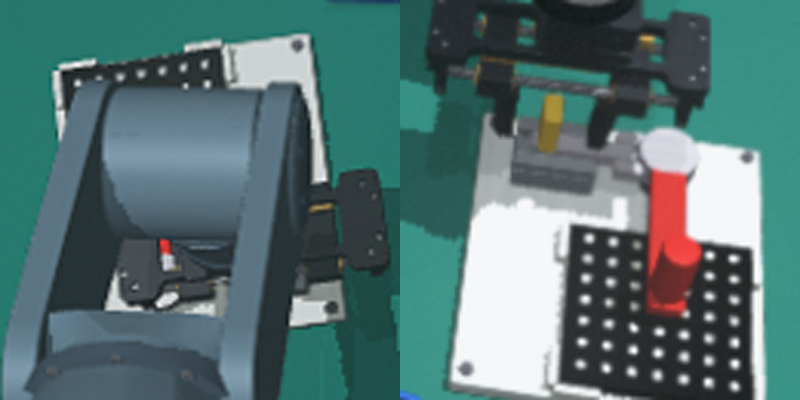

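The fingers straddle the yellow tab (552,125 in the crop), so I'll close.

Emit:
move_arm(
  steps="0 0 0 0 0 0 0.1; 0 0 0 0 0 0 0.1; 0 0 0 0 0 0 0.1; 0 0 0 0 0 0 0.1; 0 0 0 0 0 0 0.1; 0 0 0 0 0 0 0.1; 0 0 0 0 0 0 0.1",
)

```text
time: 4.0
eef_pos: [562.7, 123.7, 54.8]
tcp_rot: [0.996, 0.09, 0.0, 0.0]
wrist_force: [0.1, -0.4, 0.8]
width: 14.2
finger_force: 15.0
```

Emit:
move_arm(
  steps="0 0.003 0 0 0 0 0.1; 0 0.006 0 0 0 0 0.1; 0 0.009 0 0 0 0 0.1; 0 0.012 0 0 0 0 0.1; 0 0.015 0 0 0 0 0.1; 0 0.018 0 0 0 0 0.1; 0 0.021 0 0 0 0 0.1; 0 0.024 0 0 0 0 0.1; 0 0.027 0 0 0 0 0.1; 0 0.029 0 0 0 0 0.1; 0 0.03 0 0 0 0 0.1; 0 0.03 0 0 0 0 0.1",
)

```text
time: 5.2
eef_pos: [567.7, 95.9, 54.6]
tcp_rot: [0.996, 0.09, -0.0, -0.001]
wrist_force: [0.0, 8.6, 0.8]
width: 13.7
finger_force: 15.0
```

Emit:
move_arm(
  steps="0 0.029 0 0 0 0 0.6; 0 0.029 0 0 0 0 0.6; 0 0.029 0 0 0 0 0.6; 0 0.029 0 0 0 0 0.6; 0 0.029 -0.02 0 0 0 0.6; 0 0.029 -0.05 0 0 0 0.6; 0 0.029 -0.08 0 0 0 0.6; 0 0.029 -0.095 0 0 0 0.6",
)

```text
time: 6.0
eef_pos: [574.4, 65.5, 152.2]
tcp_rot: [0.996, 0.09, 0.002, 0.001]
wrist_force: [0.1, 0.3, -0.5]
width: 53.1
finger_force: 0.0
```

My mistake: the last rows carried an extra 29 mm along the slide. I'll check the state before going on.

Run:
```python
from h import *
s=env.sense(); print(s)
a=viewer.grab_frame("top")[120:250,150:280,::-1];b=viewer.grab_frame("scene")[190:320,350:480,::-1]
cv2.imwrite("pics/g2.png",np.hstack([cv2.resize(i,(400,400),interpolation=2) for i in(a,b)]))
```

```text
{'time': 6.0, 'joints': array([-9.12170336e-02,  2.76377660e-01,  1.67688575e+00, -7.45496378e-04,
        1.18498437e+00,  1.29951878e+00]), 'dq': array([-0.01160534, -0.17508274, -0.08081972,  0.00195308,  0.26433894,
        0.0009385 ]), 'effort': array([ 5.92306461e-01, -4.36379063e+01, -2.98726970e+01,  6.59584114e-02,
       -5.67638548e-03, -2.57753825e-03]), 'eef_pos': array([574.38848962,  65.53593761, 152.15909654]), 'tcp_rot': array([9.95935992e-01, 9.00476771e-02, 1.58274706e-03, 6.41389520e-04]), 'wrist_force': array([ 0.11999114,  0.33401656, -0.53139756]), 'ft_torque': array([ 0.00791416,  0.01979206, -0.03359374]), 'finger_force': 0.0, 'width': 53.1189642033152}
```

View pics/g2.png

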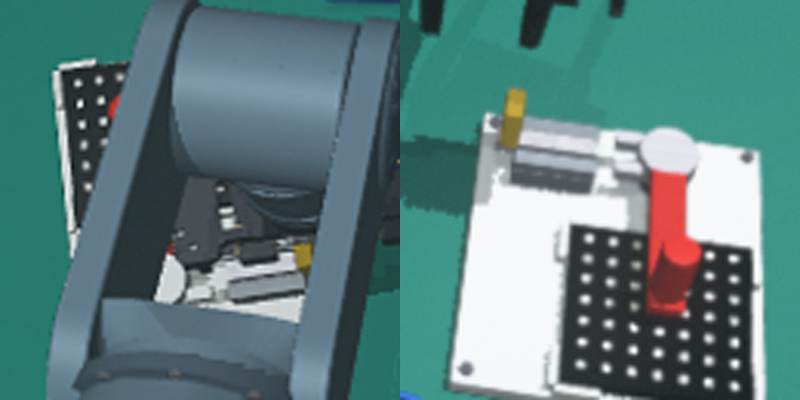

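The catch is fully back (tab at 514,118 in the crop, bolt out of the ears) and the arm hasn't moved. Going over the knob now.

Emit:
move_arm(
  steps="0.015 -0.018 0 0 0 0 0.6; 0.035 -0.043 0 0 0 0 0.6; 0.06 -0.074 0 0 0 0 0.6; 0.085 -0.105 0 0 0 0 0.6; 0.105 -0.13 0 0 0 0 0.6; 0.116 -0.143 0 0 0 0 0.6; 0.118 -0.146 0 0 0 0 0.6; 0.118 -0.146 0 0 0 0 0.6; 0.118 -0.146 0.02 0 0 0 0.6; 0.118 -0.146 0.045 0 0 0 0.6; 0.118 -0.146 0.068 0 0 0 0.6; 0.118 -0.146 0.08 0 0 0 0.6; 0.118 -0.146 0.081 0 0 0 0.6; 0.118 -0.146 0.081 0 0 0 0.6",
)

```text
time: 7.5
eef_pos: [663.4, 229.9, 69.1]
tcp_rot: [0.996, 0.089, 0.0, 0.0]
wrist_force: [-0.4, 0.2, 0.5]
width: 53.0
finger_force: 0.0
```

Emit:
move_arm(
  steps="0 0 0 0 0 0 0.2; 0 0 0 0 0 0 0.2; 0 0 0 0 0 0 0.2; 0 0 0 0 0 0 0.2; 0 0 0 0 0 0 0.2; 0 0 0 0 0 0 0.2",
  squeeze=10,
)

```text
time: 8.1
eef_pos: [663.6, 230.7, 69.5]
tcp_rot: [0.996, 0.09, 0.001, -0.0]
wrist_force: [-0.9, 0.5, 3.3]
width: 25.6
finger_force: 10.0
```

Emit:
move_arm(
  steps="-0.0004 -0.0096 0 0 0 -0.08 0.2; -0.0015 -0.0191 0 0 0 -0.16 0.2; -0.0034 -0.0285 0 0 0 -0.24 0.2; -0.0061 -0.0377 0 0 0 -0.32 0.2; -0.0095 -0.0467 0 0 0 -0.4 0.2; -0.0136 -0.0554 0 0 0 -0.48 0.2; -0.0183 -0.0637 0 0 0 -0.56 0.2; -0.0237 -0.0717 0 0 0 -0.64 0.2; -0.0298 -0.0791 0 0 0 -0.72 0.2; -0.0364 -0.0861 0 0 0 -0.8 0.2; -0.0364 -0.0861 0 0 0 -0.8 0.2",
)

```text
time: 9.2
eef_pos: [611.3, 308.8, 69.4]
tcp_rot: [0.882, 0.472, -0.0, 0.0]
wrist_force: [-1.4, -2.7, 5.5]
width: 25.2
finger_force: 10.0
```

Emit:
move_arm(
  steps="-0.0004 -0.0096 0 0 0 -0.08 0.2; -0.0015 -0.0191 0 0 0 -0.16 0.2; -0.0034 -0.0285 0 0 0 -0.24 0.2; -0.0061 -0.0377 0 0 0 -0.32 0.2; -0.0095 -0.0467 0 0 0 -0.4 0.2; -0.0136 -0.0554 0 0 0 -0.48 0.2; -0.0183 -0.0637 0 0 0 -0.56 0.2; -0.0237 -0.0717 0 0 0 -0.64 0.2; -0.0298 -0.0791 0 0 0 -0.72 0.2; -0.0364 -0.0861 0 0 0 -0.8 0.2; -0.0399 -0.0894 0 0 0 -0.84 0.2; -0.0399 -0.0894 0 0 0 -0.84 0.2; -0.0399 -0.0894 0 0 0 -0.84 0.2",
)

```text
time: 10.5
eef_pos: [516.8, 323.8, 69.4]
tcp_rot: [0.614, 0.789, -0.0, 0.002]
wrist_force: [1.6, -7.0, 4.4]
width: 25.9
finger_force: 10.0
```

Emit:
move_arm(
  steps="0 0 0 0 0 0 0.4; 0 0 0 0 0 0 0.55; 0 0 0 0 0 0 0.55; 0 0 0 0 0 0 0.55; 0 0 0 0 0 0 0.55; 0 0 -0.015 0 0 0 0.55; 0 0 -0.04 0 0 0 0.55; 0 0 -0.07 0 0 0 0.55; 0 0 -0.1 0 0 0 0.55; 0.01 0 -0.13 0 0 0 0.55; 0.01 0 -0.14 0 0 0 0.55; 0.01 0 -0.14 0 0 0 0.55; 0.01 0 -0.14 0 0 0 0.55",
)

```text
time: 11.8
eef_pos: [512.5, 334.6, 207.7]
tcp_rot: [0.614, 0.789, -0.001, -0.0]
wrist_force: [-0.2, -0.6, -0.5]
width: 48.2
finger_force: 0.0
```

Run:
```python
from h import *
s=env.sense(); print(s["time"],s["eef_pos"],s["wrist_force"],abs(s["dq"]).max(),s["width"])
b=viewer.grab_frame("scene")[:,:,::-1]
cv2.imwrite("pics/g3.png",b)
```

```text
11.8 [512.46428596 334.63005707 207.66386901] [-0.18140201 -0.56656674 -0.52445247] 0.024342238751645328 48.2077784095699
```

View pics/g3.png

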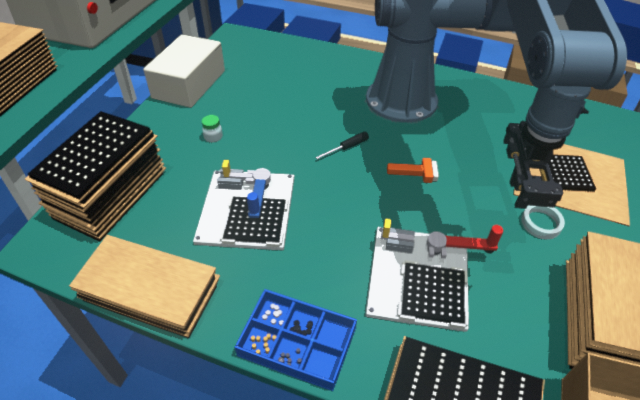

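The red arm is swung fully open (knob at 496,236), the catch is back (tab at 386,229), the gripper is clear, and the blue arm is where it was.

```bash
python3 -c "
from plant import env
print(env.close_job())"
```

```text
the job is handed in; nothing more can be done
None
```

The job is handed in: the red catch is fully back, the red arm is at about 1.64 rad and released, and the blue arm was not touched; the hand-in gave no verdict.

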